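# Hang the wet sherd basket on the drying tree over its drip tray

### The job

First turn the drying tree until its one empty branch points out over the middle of the blue drip tray and leave it standing there. Then hang the yellow basket of washed potsherds by its wire hanger on that branch, gently and without tipping it, so that it hangs freely and upright above the drip tray. Leave the other things on the table where they are.

Things in the scene. Friction and masses are not known exactly. Their poses are not given: they have to be found in the camera images.
- stand: Fixed foot of the drying tree: dark steel disc, 170 mm across. Origin on the table at the tree's vertical turning axis, z up. Its -x axis points roughly to the robot and runs down the middle of the blue drip tray (120 mm along x, 130 mm along y, 18 mm high, centre at x = -138 mm).
- tree (a joint): Turning top of the drying tree about the stand's vertical axis, rad, positive counter-clockwise from above; 0 (and equally 6.28) = the empty branch points over the middle of the drip tray (stand's -x). Stops at -0.8 and 7.1; starts between 0.8 and 5.48. Friction about 0.2 N m; stays where it is left. Four steel branches 90 degrees apart: three carry baskets that are fixed on, one is empty.
- peg (a point): Upright red peg for turning the tree, 16 mm diameter, on top of a green disc (140 mm across, upper face 215 mm above the table): from 215 to 273 mm above the table, 55 mm from the axis, on the side opposite the empty branch. This point is on the peg's axis, 250 mm up. The tree's own white and grey baskets reach 171 mm from the axis, their tabs 220 mm up.
- seat (a point): Seat of the empty branch: the bottom of a shallow dip in it, on the upper surface of the 10 mm rod, 130 mm from the axis, 170 mm above the table. Outwards from here the branch rises to its tip (outermost point 172 mm from the axis, top 189 mm above the table); inwards it rises to the column. This point's x axis points along the branch back to the tree's axis.
- tab (a point): Grip tab on top of the yellow basket's hanger: upright plate 12 mm thick (along the basket's x), 40 mm wide (y), from 121 to 165 mm above the basket's underside; this point is in the plate's middle, 147 mm above the underside. The basket is 70 mm (x) by 92 mm (y), rim 45 mm high, 0.2 to 0.45 kg, and stands on the table. It may hang either way round.
- eye (a point): Point under the crown of the yellow basket's hanger, where it rests on the branch: 115 mm above the underside, 32 mm below tab. The hanger is 8 mm wire in the basket's yz plane: two uprights 86 mm apart that slope together to the crown like a shallow roof; the opening from crown to rim is 70 mm high. The branch passes through it along the basket's x axis.
- basket: The yellow basket; origin at the middle of its underside, z up, x square to the plane of the hanger.
- pot: Bystander: brown clay pot, 92 mm diameter, 94 mm high; origin under its centre.
- carton: Bystander: cardboard carton 79 x 99 mm, 75 mm high; origin under its centre.
- brush: Bystander: hand brush 190 mm long lying on the right of the table.
- bottle: Bystander: bottle 64 mm diameter, 170 mm high, on the far left; origin under its centre.
- beaker: Bystander: clear beaker 80 mm diameter, 90 mm high, beyond the cartons; origin under its centre.
Mind the look-alikes: they are no part of the job. There is more than one size of the basket; the job needs the largest.

How it is judged (in metres and radians):
On the way, in this order (a step that is already met when the one before it is completed fails the run):
1. the empty branch stands still over the middle of the drip tray (within about 15 degrees), the basket not yet on it (x of seat in the frame of stand below -0.12 m and y of seat in the frame of stand between -0.035 and 0.035 m and velocity of joint tree between -0.1 and 0.1 rad/s and distance between eye and seat above 0.06 m), for 0.3 s.
2. the yellow basket hangs on that branch, let go, the branch still over the drip tray (x of seat in the frame of stand below -0.12 m and y of seat in the frame of stand between -0.035 and 0.035 m and distance between eye and seat below 0.022 m and angle between basket's own z axis and vertical below 0.2 rad and contact force between basket and tree above 0.5 N and contact force between basket and the fingers below 0.05 N and linear speed of basket below 0.03 m/s), for 0.3 s.
At the end, for the whole second after the job is handed in: The yellow basket hangs at rest from the empty branch, let go, hanger crown within 22 mm of the branch's seat, upright within 0.2 rad, clear of the drip tray; the branch still stands over the tray, its seat within 35 mm of the tray's middle line (about 15 degrees) (all of step 2 and velocity of joint tree between -0.1 and 0.1 rad/s and height (world z) of basket above 0.03 m); the robot touches nothing.
It fails at once if the yellow basket is tipped by more than 0.6 rad (angle between basket's own z axis and vertical above 0.6 rad).
It fails at once if the yellow basket is dropped on or driven against the tree with more than 40 N (contact force between basket and tree above 40 N).
It fails at once if another thing on the table is moved by more than 30 mm (distance of any of pot, carton, brush, bottle, beaker from where it was at the start of the episode above 0.03 m).
It also fails if it takes over 67 s, if anything falls off the work surface, if the arm or the gripper's body presses on something with over 40 N, if the wrist force passes 120 N, or if a joint passes its speed limit or range.

### The arm

A 6-joint arm with a two-finger parallel gripper is mounted at the origin on the work surface. World frame = base frame: x ahead of the robot, y to its left, z up, the work surface at z = 0. Lengths are in mm, angles in degrees, forces in N, time in s.
With the tool pointing down it reaches from about 425 to 1125 mm from the base axis. Payload 14.9 kg.
Tool frame: the origin (TCP) lies midway between the tips of the shut fingers; the grasp point (between the pads) lies 19 mm behind it; z points along the fingers, y is the direction in which the jaws open and shut (so a half turn about z gives the same grasp; the last joint's range is limited). The gripper opens to 91 mm and grips with 3 to 60 N. Pads are 32 mm wide; open, the fingers measure 118 mm over their backs; the gripper's body (76 mm by 178 mm) begins 60 mm behind the grasp point.
Start: joints at [72.175, 21.709, 99.362, -0, 58.929, -1.908], TCP at [191.975, 673.174, 213.932] pointing down, gripper open.
Joint ranges: [-158.91, 158.91], [-42.39, 125.64], [0.06, 152.35], [-60.88, 240.88], [17.5, 164.5], [-176.32, 176.32]. Speed limits (degrees/s): [108.29, 108.29, 136.94, 180, 180, 180].

### API

Orientations are given as [roll, pitch, yaw] about the fixed x, y, z axes, in that order (R = Rz(yaw) Ry(pitch) Rx(roll)).
In Python, from plant import status, imaging, order gives the robot as it stands.
- The arm moves only by the tool servo_tool, never from a script. Its argument "targets" is a list of rows, each an object with "xyz": the shift along the tool's x, y, z in units of 40 mm (1.0 is 40 mm), a list of three; "angular": the turn, a rotation vector about the tool's x, y, z in units of 6 degrees (1.0 is 6 degrees), a list of three; "gripper": the opening, from 0 (shut) to 1 (fully open). In form: [{"xyz": [tx, ty, tz], "angular": [wx, wy, wz], "gripper": gripper}, ...]. A call has 1 to 8 rows; each row is the pose to reach, as a shift and turn from the pose measured when the call began, along the tool's axes at that moment; what a row does not reach only later rows make up. A row lasts 1/12 s, in which the tool goes at most 41.7 mm and 7.16 degrees, less where a joint would pass 70% of its speed; a pose out of reach is approached as far as the arm can. A call with a gripper value outside its range is refused whole. The fingers move at their own pace and stop on an object; "grip_force" is the grip in N (left out, the last holds). Time passes only in rows, so rows that repeat a pose let the fingers close. It gives the time, the measured TCP pose, the force and the opening at its end, in the units of the state.
- status.sense(): the state, without advancing time (a new reading comes with each control period).
- imaging.get_image(name): name is "side" or "top" or "wrist"; returns (picture, depth): 384x512x3 uint8, red, green, blue; 384x512 float32, mm along the optical axis (not along the pixel's ray), 0 where there is no reading.
- imaging.camera_model(name): a dict with "fx", "fy", "cx", "cy" (pixels), "world_from_camera" (4x4, takes a point from camera to world coordinates). Camera axes: x right, y up, looking along -z (the intrinsics and any distortion apply to the point x, -y, -z); pixel columns grow to the right and rows downward; lengths in mm; the calibration is good to about 2 mm. A picture is of the moment at which its call begins: read the wrist's pose just before it. camera_model takes no time and is no camera call; for the wrist camera it gives the pose at the moment of the call.
- order.sign_off(): hands the job in, once; it reports no verdict.
The state is a dict: "clock": time; "joint_positions": joint angles; "joint_vel": joint speeds; "joint_efforts": joint torques, N m; "ee_pos": TCP position; "ee_rot": TCP orientation; "contact_force": force on the tool from outside, world axes, zero at the start; "wrist_torque": the same for the moment, N m; "finger_gap": finger opening in mm.
Only numpy, scipy, OpenCV 4.12 (cv2) and the standard library are available. Lean on these libraries where they do the work, as an engineer would, in place of code of your own. Each camera call takes 0.05 s, during which the arm holds its last target.

## Working session

There is one attempt and no reset: what is moved stays moved. The work goes in short steps, Python scripts to look and compute and a tool call to move; the robot and the scene stay as the last step left them, time stands still between calls to the robot, and variables do not carry over. Pictures are saved under pics/ and viewed, and the job is handed in when it is done.

Besides the shell and the picture viewer there is one more tool, called after ">>>" as name(argument=value, ...), one argument or row to a line, values as JSON. servo_tool: Moves the arm, as the interface text tells. Its arguments: {"type":"object","properties":{"targets":{"type":"array"},"grip_force":{"type":"number"}},"required":["targets"]}

```bash
mkdir -p pics; ls
python3 - <<'E'
from plant import status, imaging
import cv2, numpy as np
s=status.sense(); print({k:(np.round(v,2).tolist() if not isinstance(v,str) else v) for k,v in s.items()})
for n in ["top","side"]:
    im,d=imaging.get_image(n); np.savez(f"{n}0.npz",im=im,d=d,m=imaging.camera_model(n)); cv2.imwrite(f"pics/{n}0.png",im[:,:,::-1]); print(n,imaging.camera_model(n))
E
```

```text
pics
{'clock': 0.0, 'joint_positions': [72.18, 21.74, 99.4, 0.0, 58.93, -1.91], 'joint_vel': [0.03, -0.04, -0.0, -0.0, -0.0, -0.14], 'joint_efforts': [-0.0, -76.37, -43.44, 0.06, 0.04, -0.0], 'ee_pos': [191.84, 672.78, 213.28], 'ee_rot': [-179.94, -0.0, 164.08], 'contact_force': [-0.52, -0.25, -0.61], 'wrist_torque': [0.01, -0.02, -0.0], 'finger_gap': 91.14}
top {'fx': 499.0692795067435, 'fy': 499.0692795067435, 'cx': 248.36622882843002, 'cy': 193.79578384684203, 'world_from_camera': array([[-2.05357193e-02,  9.97299881e-01, -7.05069634e-02,
         4.34481088e+02],
       [-9.99738434e-01, -2.11936543e-02, -8.59604529e-03,
         2.06316120e+01],
       [-1.00671352e-02,  7.03119953e-02,  9.97474248e-01,
         1.99388415e+03],
       [ 0.00000000e+00,  0.00000000e+00,  0.00000000e+00,
         1.00000000e+00]])}
side {'fx': 499.3911457981505, 'fy': 499.3911457981505, 'cx': 260.282053675172, 'cy': 192.78068217454813, 'world_from_camera': array([[ 9.94703098e-01,  7.61736696e-02, -6.90167953e-02,
         4.77054772e+02],
       [-1.02194901e-01,  6.60736412e-01, -7.43628668e-01,
        -1.05514670e+03],
       [-1.10430148e-02,  7.46742905e-01,  6.65021117e-01,
         1.12172179e+03],
       [ 0.00000000e+00,  0.00000000e+00,  0.00000000e+00,
         1.00000000e+00]])}
```

View pics/top0.png

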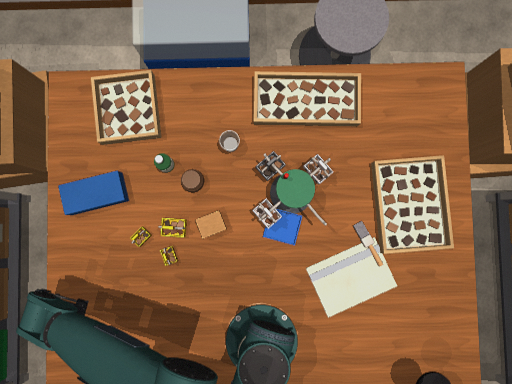

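View pics/side0.png

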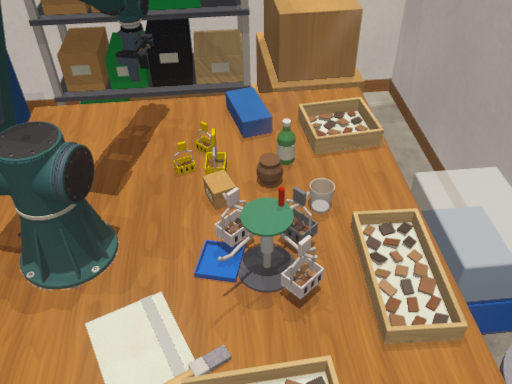

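The top view shows the tree at (296,188), the tray at (283,226), the empty branch pointing to about (323,223), and the largest yellow basket at about (172,227). I'll zoom in and measure.

```bash
cat > h.py <<'E'
import numpy as np, cv2
from plant import status, imaging
def pix2w(m,u,v,d):
    u=np.asarray(u,float);v=np.asarray(v,float)
    c=np.stack([(u-m['cx'])/m['fx']*d,-(v-m['cy'])/m['fy']*d,-d*np.ones_like(u),np.ones_like(u)],-1)
    return (c@m['world_from_camera'].T)[...,:3]
def cloud(m,d):
    v,u=np.mgrid[:d.shape[0],:d.shape[1]]
    return pix2w(m,u,v,d)
def w2pix(m,p):
    c=np.linalg.inv(m['world_from_camera'])@np.append(p,1)
    return m['cx']+m['fx']*c[0]/-c[2], m['cy']-m['fy']*c[1]/-c[2]
def load(n):
    z=np.load(n,allow_pickle=True); return z['im'],z['d'],z['m'].item()
def S():
    s=status.sense(); return s
def snap(name,tag):
    m=imaging.camera_model(name); im,d=imaging.get_image(name)
    np.savez(f"{tag}.npz",im=im,d=d,m=m); cv2.imwrite(f"pics/{tag}.png",im[:,:,::-1]); return im,d,m
def crop(im,u0,u1,v0,v1,k,fn):
    cv2.imwrite(fn,cv2.resize(im[v0:v1,u0:u1,::-1],None,fx=k,fy=k,interpolation=cv2.INTER_CUBIC))
E
python3 - <<'E'
from h import *
im,d,m=load("top0.npz"); W=cloud(m,d)
crop(im,120,345,130,280,3.5,"pics/topz.png")
hsv=cv2.cvtColor(im,cv2.COLOR_RGB2HSV).astype(int)
H,Sx,V=hsv[...,0],hsv[...,1],hsv[...,2]
def rep(n,mask):
    P=W[mask&(d>0)]; print(n,len(P),P.mean(0).round(1),np.median(P,0).round(1),P.min(0).round(0),P.max(0).round(0))
vv,uu=np.mgrid[:384,:512]
g=(H>60)&(H<90)&(Sx>80)&(uu>260)&(uu<330)&(vv>160)&(vv<215)&(W[...,2]>190); rep("disc",g)
r=((H<6)|(H>174))&(Sx>150)&(uu>270)&(uu<320)&(vv>165)&(vv<215)&(W[...,2]>190); rep("peg",r); print(np.argwhere(r)[:,::-1].tolist())
b=(H>100)&(H<120)&(Sx>120)&(uu>255)&(uu<310)&(vv>200); rep("tray",b)
q=W[b&(d>0)][:,:2].astype(np.float32); print(cv2.minAreaRect(q))
y=(H>22)&(H<34)&(Sx>120)&(W[...,2]>5)
n,l,st,ce=cv2.connectedComponentsWithStats((y&(uu<220)).astype(np.uint8))
for i in range(1,n):
    if st[i,4]>20: rep(("y",st[i].tolist()),l==i)
k=(W[...,2]>150)&(W[...,2]<200)&(uu>300)&(uu<335)&(vv>195)&(vv<235); rep("branch",k); print(np.argwhere(k)[:,::-1].tolist(),W[k].round(0).tolist())
E
```

```text
disc 1132 [ 575.5 -132.1  214.7] [ 575.7 -132.8  214.7] [ 509. -199.  201.] [643. -63. 229.]
peg 18 [617.5 -95.7 264.8] [617.2 -96.1 269.9] [ 613. -102.  223.] [625. -89. 282.]
[[286, 173], [285, 174], [286, 174], [287, 174], [284, 175], [285, 175], [286, 175], [287, 175], [288, 175], [284, 176], [285, 176], [286, 176], [287, 176], [284, 177], [285, 177], [286, 177], [287, 177], [285, 178]]
tray 805 [ 436.8 -103.1    5.2] [ 433.3 -106.     4.3] [ 372. -169.  -13.] [512. -17.  31.]
((444.9644470214844, -94.5162124633789), (129.8101806640625, 120.28466033935547), 72.86976623535156)
('y', [161, 218, 24, 19, 142]) 142 [449.2 336.8  65.2] [448.2 336.5  44.1] [413. 289.   6.] [485. 382. 176.]
('y', [135, 227, 15, 20, 49]) 49 [410.5 455.2  24.5] [407.9 452.4  26.3] [377. 431.   5.] [451. 488.  51.]
('y', [131, 230, 9, 10, 38]) 38 [419.8 478.   68.7] [417.4 476.1 100.6] [405. 460.   5.] [440. 502. 130.]
('y', [160, 249, 8, 17, 40]) 40 [334.7 369.7  58.7] [336.7 371.   33.1] [301. 351.   6.] [364. 389. 123.]
branch 77 [ 484.2 -209.2  177.3] [ 484.3 -209.5  177.4] [ 447. -242.  165.] [ 525. -1
[... 2084 characters left out ...]
.0], [473.0, -218.0, 178.0], [473.0, -222.0, 178.0], [470.0, -216.0, 168.0], [469.0, -218.0, 182.0], [469.0, -223.0, 170.0], [469.0, -226.0, 176.0], [466.0, -219.0, 173.0], [466.0, -223.0, 166.0], [466.0, -226.0, 175.0], [466.0, -230.0, 170.0], [462.0, -222.0, 173.0], [462.0, -226.0, 176.0], [462.0, -229.0, 179.0], [462.0, -232.0, 180.0], [458.0, -226.0, 170.0], [458.0, -230.0, 173.0], [458.0, -232.0, 178.0], [458.0, -236.0, 175.0], [455.0, -228.0, 181.0], [454.0, -231.0, 184.0], [454.0, -236.0, 180.0], [454.0, -239.0, 182.0], [451.0, -232.0, 182.0], [451.0, -234.0, 189.0], [451.0, -238.0, 187.0], [451.0, -242.0, 187.0], [447.0, -234.0, 187.0], [447.0, -238.0, 186.0], [447.0, -242.0, 184.0]]
```

Run:
```python
from h import *
im,d,m=load("side0.npz"); crop(im,150,350,100,310,2.8,"pics/sidez.png")
```

```text
(no output)
```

View pics/topz.png

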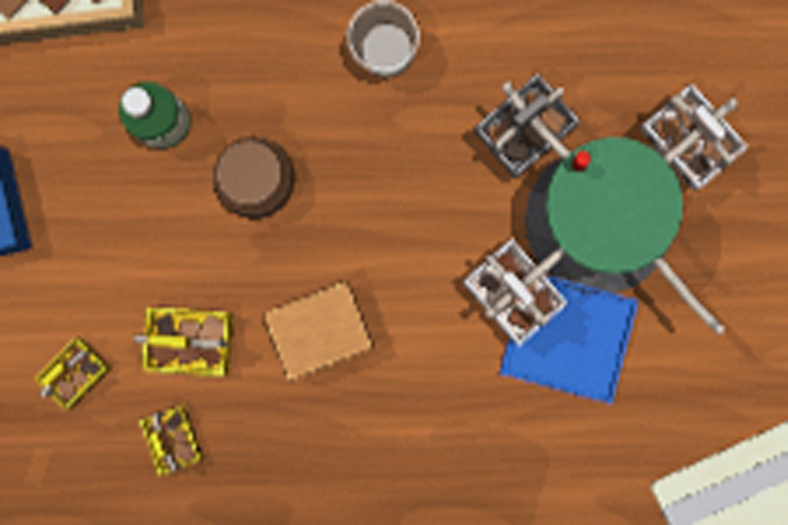

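View pics/sidez.png

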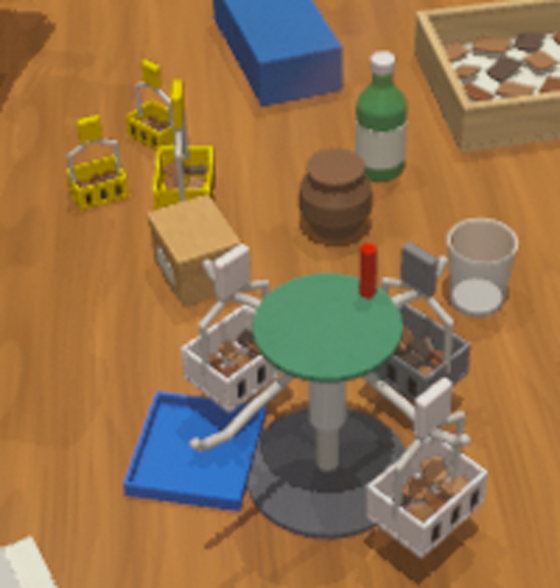

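Tree axis is near (576,-132), and the branch is at about 220° against a tray direction of about 163°. So I need to turn it 57° clockwise, by gripping the peg and carrying it along its arc.

```bash
cat >> h.py <<'E'
from scipy.spatial.transform import Rotation as Ro
def rot(rpy): return Ro.from_euler('xyz',rpy,degrees=True)
def goal(p,rpy,s=None):
    s=s or S(); R0=rot(s['ee_rot']); dp=R0.inv().apply(np.array(p)-np.array(s['ee_pos']))/40
    w=(R0.inv()*rot(rpy)).as_rotvec(degrees=True)/6
    print("xyz",dp.round(3).tolist(),"ang",w.round(2).tolist())
E
python3 - <<'E'
from h import *
goal((617,-97,340),(180,0,40.5))
E
```

```text
xyz [-15.498, -15.596, -3.151] ang [-0.01, 0.01, 20.6]
```

>>> servo_tool(
  targets=[
    {"xyz": [0,0,-1.5],"angular": [0,0,0],"gripper": 1},
    {"xyz": [-1,-1,-3.1],"angular": [0,0,1],"gripper": 1},
    {"xyz": [-2,-2,-3.15],"angular": [0,0,2],"gripper": 1},
    {"xyz": [-15.5,-15.6,-3.15],"angular": [0,0,20.6],"gripper": 1},
    {"xyz": [-15.5,-15.6,-3.15],"angular": [0,0,20.6],"gripper": 1},
    {"xyz": [-15.5,-15.6,-3.15],"angular": [0,0,20.6],"gripper": 1},
    {"xyz": [-15.5,-15.6,-3.15],"angular": [0,0,20.6],"gripper": 1},
    {"xyz": [-15.5,-15.6,-3.15],"angular": [0,0,20.6],"gripper": 1},
  ],
)

```text
clock: 0.77
ee_pos: [322.0, 436.2, 317.5]
ee_rot: [-180.0, 0.0, 115.9]
contact_force: [1.4, 0.4, 0.1]
finger_gap: 91.3
```

Run:
```python
from h import *
s=S();print(s['ee_pos'],s['ee_rot'],s['joint_positions'])
snap("wrist","w1"); goal((617,-97,340),(180,0,40.5))
```

```text
[322.00226754 436.15591949 317.50879844] [-1.79951377e+02  4.66622596e-02  1.15942692e+02] [ 5.11100340e+01  6.90578698e-01  1.13217370e+02 -2.35664022e-02
  6.61559045e+01  2.51769001e+01]
xyz [-15.077, 0.967, -0.521] ang [0.01, 0.03, 12.46]
```

View pics/w1.png

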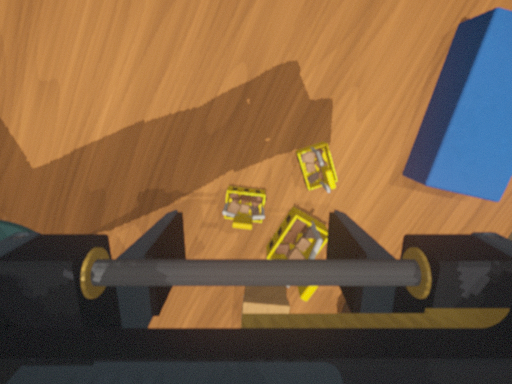

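The wrist view shows the yellow basket at about (300,240), partly behind the finger, so it gives nothing new yet. Moving on to the peg.

>>> servo_tool(
  targets=[
    {"xyz": [-15.1,1.0,-0.5],"angular": [0,0,12.5],"gripper": 1},
    {"xyz": [-15.1,1.0,-0.5],"angular": [0,0,12.5],"gripper": 1},
    {"xyz": [-15.1,1.0,-0.5],"angular": [0,0,12.5],"gripper": 1},
    {"xyz": [-15.1,1.0,-0.5],"angular": [0,0,12.5],"gripper": 1},
    {"xyz": [-15.1,1.0,-0.5],"angular": [0,0,12.5],"gripper": 1},
    {"xyz": [-15.1,1.0,-0.5],"angular": [0,0,12.5],"gripper": 1},
    {"xyz": [-15.1,1.0,-0.5],"angular": [0,0,12.5],"gripper": 1},
    {"xyz": [-15.1,1.0,-0.5],"angular": [0,0,12.5],"gripper": 1},
  ],
)

```text
clock: 1.48
ee_pos: [483.7, 144.8, 329.5]
ee_rot: [179.9, 0.1, 58.6]
contact_force: [0.5, 0.1, -0.2]
finger_gap: 91.1
```

Run:
```python
from h import *
goal((617,-97,340),(180,0,40.5))
```

```text
xyz [-3.427, 5.992, -0.248] ang [0.02, 0.01, 3.02]
```

>>> servo_tool(
  targets=[
    {"xyz": [-3.4,6.0,-0.2],"angular": [0,0,3.0],"gripper": 1},
    {"xyz": [-3.4,6.0,-0.2],"angular": [0,0,3.0],"gripper": 1},
    {"xyz": [-3.4,6.0,-0.2],"angular": [0,0,3.0],"gripper": 1},
    {"xyz": [-3.4,6.0,-0.2],"angular": [0,0,3.0],"gripper": 1},
    {"xyz": [-3.4,6.0,-0.2],"angular": [0,0,3.0],"gripper": 1},
    {"xyz": [-3.4,6.0,-0.2],"angular": [0,0,3.0],"gripper": 1},
    {"xyz": [-3.4,6.0,-0.2],"angular": [0,0,3.0],"gripper": 1},
    {"xyz": [-3.4,6.0,-0.2],"angular": [0,0,3.0],"gripper": 1},
  ],
)

```text
clock: 2.15
ee_pos: [619.5, -100.3, 337.6]
ee_rot: [179.9, 0.1, 40.5]
contact_force: [-0.1, -0.6, -0.3]
finger_gap: 91.4
```

Run:
```python
from h import *
im,d,m=snap("wrist","w2"); W=cloud(m,d)
hsv=cv2.cvtColor(im,cv2.COLOR_RGB2HSV).astype(int)
r=((hsv[...,0]<6)|(hsv[...,0]>174))&(hsv[...,1]>170)&(W[...,2]>215)&(W[...,2]<300)&(d>0)
P=W[r]; print(len(P))
if len(P): print(P.min(0),P.max(0),P[P[:,2]>268].mean(0))
goal((617,-97,235),(180,0,40.5))
```

```text
329
[614.76555583 -99.89358277 222.64473164] [627.92299657 -86.67658311 275.57801307] [621.47026132 -93.15063158 273.2366604 ]
xyz [-0.002, -0.051, 2.559] ang [0.01, 0.02, -0.0]
```

View pics/w2.png

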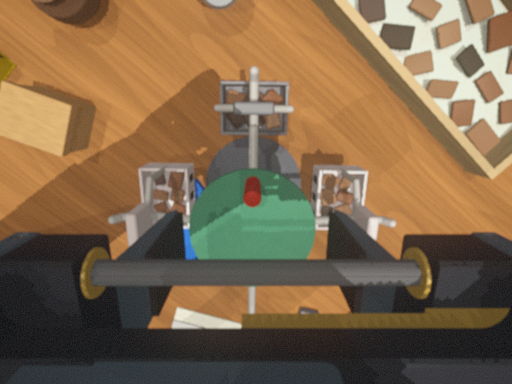

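The red peg is at (252,190), between the fingers in the tangential direction. I'll lower and grip it.

>>> servo_tool(
  targets=[
    {"xyz": [0.07,-0.05,1.0],"angular": [0,0,0],"gripper": 1},
    {"xyz": [0.07,-0.05,2.0],"angular": [0,0,0],"gripper": 1},
    {"xyz": [0.07,-0.05,2.53],"angular": [0,0,0],"gripper": 1},
    {"xyz": [0.07,-0.05,2.53],"angular": [0,0,0],"gripper": 1},
    {"xyz": [0.07,-0.05,2.53],"angular": [0,0,0],"gripper": 0},
    {"xyz": [0.07,-0.05,2.53],"angular": [0,0,0],"gripper": 0},
    {"xyz": [0.07,-0.05,2.53],"angular": [0,0,0],"gripper": 0},
    {"xyz": [0.07,-0.05,2.53],"angular": [0,0,0],"gripper": 0},
  ],
  grip_force=15,
)

```text
clock: 2.87
ee_pos: [620.0, -95.2, 238.1]
ee_rot: [179.8, -0.0, 40.5]
contact_force: [0.4, -0.8, -0.0]
finger_gap: 67.3
```

>>> servo_tool(
  targets=[
    {"xyz": [0,0,0],"angular": [0,0,0],"gripper": 0},
    {"xyz": [0,0,0],"angular": [0,0,0],"gripper": 0},
    {"xyz": [0,0,0],"angular": [0,0,0],"gripper": 0},
    {"xyz": [0,0,0],"angular": [0,0,0],"gripper": 0},
  ],
)

```text
clock: 3.2
ee_pos: [620.1, -95.2, 238.3]
ee_rot: [179.8, -0.0, 40.5]
contact_force: [-0.1, -0.2, 0.8]
finger_gap: 40.7
```

Run:
```python
from h import *
s=S();print(s['ee_pos'],s['ee_rot'],s['joint_positions'],s['contact_force'],s['finger_gap'])
im,d,m=snap("top","t1");crop(im,230,345,130,260,4.5,"pics/t1z.png")
```

```text
[620.1045316  -95.17578374 238.33581851] [ 1.79790186e+02 -1.67954232e-02  4.04954541e+01] [-10.80366217  13.61728414 107.359954    -0.13797481  58.84859097
  38.77210962] [-0.13452441 -0.15836732  0.83462174] 40.68859041405001
```

View pics/t1z.png

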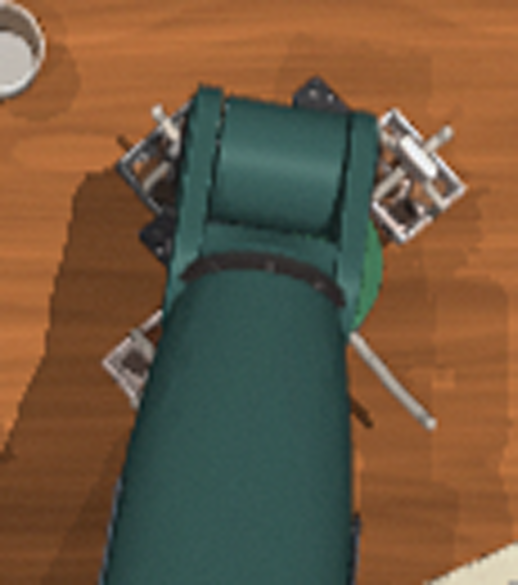

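The arm covers the disc in this view. The fingers are still closing, so I'll let them finish.

>>> servo_tool(
  targets=[
    {"xyz": [0,0,0],"angular": [0,0,0],"gripper": 0},
    {"xyz": [0,0,0],"angular": [0,0,0],"gripper": 0},
    {"xyz": [0,0,0],"angular": [0,0,0],"gripper": 0},
    {"xyz": [0,0,0],"angular": [0,0,0],"gripper": 0},
    {"xyz": [0,0,0],"angular": [0,0,0],"gripper": 0},
  ],
)

```text
clock: 3.67
ee_pos: [620.1, -95.3, 238.2]
ee_rot: [179.8, -0.0, 40.5]
contact_force: [1.4, -1.9, -0.5]
finger_gap: 15.6
```

Run:
```python
from h import *
s=S();print(s['ee_pos'],s['ee_rot'],s['contact_force'],s['finger_gap'])
# arc plan: rotate tool pose about axis
C=np.array([575.8,-132.5])
R0=rot(s['ee_rot']); p=np.array(s['ee_pos']); 
print(np.degrees(np.arctan2(*(p[:2]-C)[::-1])),np.hypot(*(p[:2]-C)))
for a in range(5,61,5):
    c=Ro.from_euler('z',-a,degrees=True)
    q=c.apply(np.append(p[:2]-C,0))+[C[0],C[1],p[2]]
    print(a,(R0.inv().apply(q-p)/40).round(3).tolist(), round(a/6,2))
```

```text
[620.1285065  -95.26004164 238.20600432] [ 1.79783600e+02 -9.75377885e-03  4.04992028e+01] [ 1.36043879 -1.87133999 -0.47817718] 15.580550449793245
40.033300164792664 57.89499967605638
5 [-0.007, 0.126, 0.0] 0.83
10 [-0.024, 0.251, 0.001] 1.67
15 [-0.052, 0.374, 0.001] 2.5
20 [-0.091, 0.494, 0.002] 3.33
25 [-0.141, 0.611, 0.002] 4.17
30 [-0.2, 0.722, 0.003] 5.0
35 [-0.268, 0.828, 0.003] 5.83
40 [-0.346, 0.928, 0.003] 6.67
45 [-0.432, 1.02, 0.004] 7.5
50 [-0.526, 1.105, 0.004] 8.33
55 [-0.627, 1.181, 0.004] 9.17
60 [-0.734, 1.248, 0.005] 10.0
```

>>> servo_tool(
  targets=[
    {"xyz": [0,0.06,0],"angular": [0,0,0.4],"gripper": 0},
    {"xyz": [-0.007,0.126,0],"angular": [0,0,0.83],"gripper": 0},
    {"xyz": [-0.024,0.251,0],"angular": [0,0,1.67],"gripper": 0},
    {"xyz": [-0.052,0.374,0],"angular": [0,0,2.5],"gripper": 0},
    {"xyz": [-0.091,0.494,0],"angular": [0,0,3.33],"gripper": 0},
    {"xyz": [-0.141,0.611,0],"angular": [0,0,4.17],"gripper": 0},
    {"xyz": [-0.2,0.722,0],"angular": [0,0,5.0],"gripper": 0},
    {"xyz": [-0.2,0.722,0],"angular": [0,0,5.0],"gripper": 0},
  ],
)

```text
clock: 4.33
ee_pos: [632.6, -123.1, 238.1]
ee_rot: [179.8, -0.1, 10.2]
contact_force: [-0.8, -1.4, -0.8]
finger_gap: 15.5
```

Run:
```python
from h import *
s=S();print(s['ee_pos'],s['ee_rot'],s['contact_force'],s['finger_gap'])
im,d,m=snap("top","t2");crop(im,230,345,130,260,4.5,"pics/t2z.png")
C=np.array([575.8,-132.5])
R0=rot(s['ee_rot']); p=np.array(s['ee_pos']); 
ph=np.degrees(np.arctan2(*(p[:2]-C)[::-1]));print(ph,np.hypot(*(p[:2]-C)))
for a in (5,10,15,20,ph+16.7):
    c=Ro.from_euler('z',-a,degrees=True)
    q=c.apply(np.append(p[:2]-C,0))+[C[0],C[1],p[2]]
    print(a,(R0.inv().apply(q-p)/40).round(3).tolist(), round(a/6,2))
```

```text
[ 632.57293969 -123.0758087   238.14301529] [ 1.79819152e+02 -6.25521033e-02  1.01792298e+01] [-0.82420621 -1.43203029 -0.7881234 ] 15.453723216878881
9.425038761898378 57.54982243620025
5 [-0.007, 0.125, 0.0] 0.83
10 [-0.025, 0.25, 0.001] 1.67
15 [-0.054, 0.372, 0.001] 2.5
20 [-0.093, 0.491, 0.001] 3.33
26.125038761898377 [-0.155, 0.632, 0.002] 4.35
```

View pics/t2z.png

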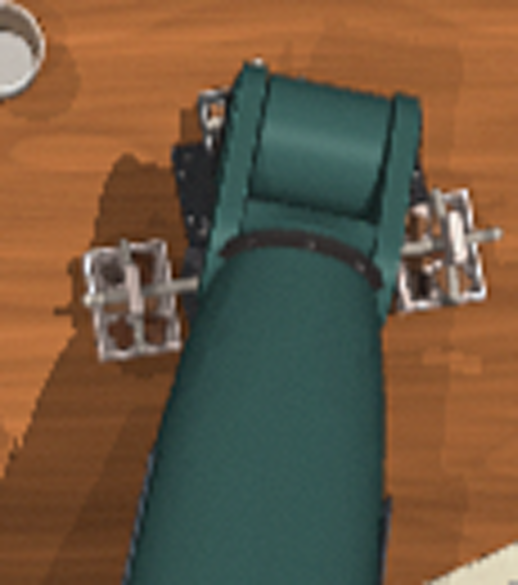

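The tree is following: the two side baskets are now nearly square to the view. Another 26.5° to go.

>>> servo_tool(
  targets=[
    {"xyz": [0,0.06,0],"angular": [0,0,0.4],"gripper": 0},
    {"xyz": [-0.007,0.125,0],"angular": [0,0,0.83],"gripper": 0},
    {"xyz": [-0.025,0.25,0],"angular": [0,0,1.67],"gripper": 0},
    {"xyz": [-0.054,0.372,0],"angular": [0,0,2.5],"gripper": 0},
    {"xyz": [-0.093,0.491,0],"angular": [0,0,3.33],"gripper": 0},
    {"xyz": [-0.158,0.638,0],"angular": [0,0,4.4],"gripper": 0},
    {"xyz": [-0.158,0.638,0],"angular": [0,0,4.4],"gripper": 0},
    {"xyz": [-0.158,0.638,0],"angular": [0,0,4.4],"gripper": 0},
  ],
)

```text
clock: 5.05
ee_pos: [630.1, -148.9, 238.1]
ee_rot: [179.9, -0.0, -15.9]
contact_force: [-5.9, 1.1, 2.7]
finger_gap: 15.7
```

>>> servo_tool(
  targets=[
    {"xyz": [0,0,0],"angular": [0,0,0],"gripper": 1},
    {"xyz": [0,0,0],"angular": [0,0,0],"gripper": 1},
    {"xyz": [0,0,0],"angular": [0,0,0],"gripper": 1},
    {"xyz": [0,0,0],"angular": [0,0,0],"gripper": 1},
    {"xyz": [0,0,-1],"angular": [0,0,0],"gripper": 1},
    {"xyz": [0,0,-2],"angular": [0,0,0],"gripper": 1},
    {"xyz": [0,0,-3],"angular": [0,0,0],"gripper": 1},
  ],
)

```text
clock: 5.63
ee_pos: [629.8, -148.4, 359.3]
ee_rot: [179.9, 0.0, -15.8]
contact_force: [0.8, 0.0, 0.4]
finger_gap: 59.3
```

Run:
```python
from h import *
s=S();print(s['ee_pos'],s['ee_rot'],s['joint_positions'],s['contact_force'],s['finger_gap'])
im,d,m=snap("wrist","w3");im,d,m=snap("side","s3")
```

```text
[ 629.79877137 -148.42716719  359.28214819] [ 1.79875227e+02  2.10774043e-02 -1.58491870e+01] [-15.27300613   9.23365534  99.55729485  -0.13154992  71.23142688
  90.61850795] [0.80791402 0.02193828 0.42916263] 59.259069697720165
```

View pics/w3.png

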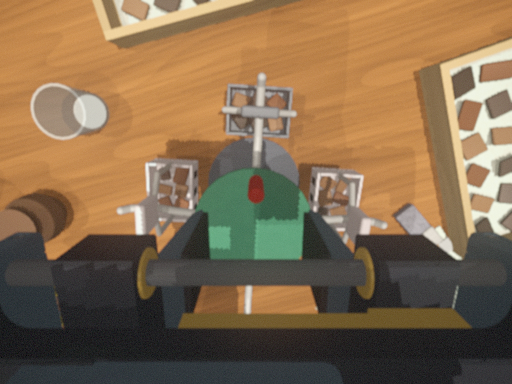

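View pics/s3.png

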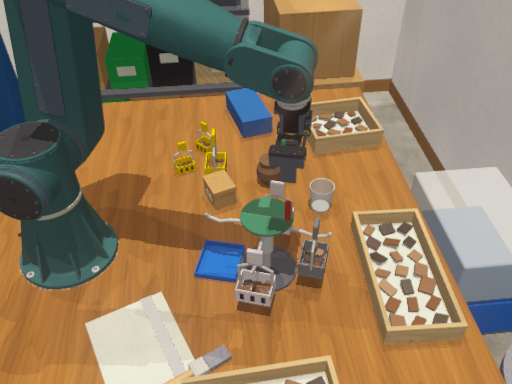

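Wrist view: the peg at (256,188) has been released and the branches are square to the tool. I'll measure the basket pose from the first pictures.

Run:
```python
from h import *
for n,box in (("top0",(150,195,205,245)),("side0",(195,235,120,185))):
    im,d,m=load(n+".npz"); W=cloud(m,d)
    hsv=cv2.cvtColor(im,cv2.COLOR_RGB2HSV).astype(int)
    vv,uu=np.mgrid[:384,:512]
    bx=(uu>box[0])&(uu<box[1])&(vv>box[2])&(vv<box[3])&(d>0)
    y=(hsv[...,0]>20)&(hsv[...,0]<36)&(hsv[...,1]>110)&bx
    near=(abs(W[...,0]-449)<60)&(abs(W[...,1]-337)<65)
    rim=W[y&near&(W[...,2]>25)&(W[...,2]<70)]; tab=W[y&near&(W[...,2]>120)]
    print(n,len(rim),cv2.minAreaRect(rim[:,:2].astype(np.float32)),len(tab),tab.mean(0),tab.min(0),tab.max(0))
    if len(tab)>3: print(cv2.minAreaRect(tab[:,:2].astype(np.float32)))
    allh=W[bx&near&(W[...,2]>80)]; print(cv2.minAreaRect(allh[:,:2].astype(np.float32)),allh.mean(0))
im,d,m=load("w1.npz")
```

```text
top0 104 ((449.0154113769531, 335.07244873046875), (91.81446075439453, 69.2656021118164), 85.55125427246094) 37 [448.46861588 335.47344161 163.19280155] [444.16994368 316.2093774  130.13677185] [455.90926266 355.08396716 176.40553905]
((449.9871520996094, 335.64727783203125), (38.96792984008789, 11.021941184997559), 88.64989471435547)
((450.0201416015625, 336.40631103515625), (93.26246643066406, 11.248043060302734), 88.29878234863281) [448.78235632 332.04646322 139.70374596]
side0 200 ((449.756103515625, 336.3827209472656), (105.17671966552734, 69.5719985961914), 85.04940032958984) 65 [449.32619431 325.85903632 153.2505786 ] [442.45118395 311.10654956 124.75942333] [455.45467156 354.38401882 170.86583341]
((450.0480041503906, 332.9461669921875), (43.74042892456055, 11.623777389526367), 82.33612823486328)
((450.6852722167969, 337.6820373535156), (98.84441375732422, 11.623777389526367), 82.33612823486328) [449.54286684 324.57602219 135.0863228 ]
```

```bash
cat > kin.py <<'E'
import numpy as np
from scipy.optimize import least_squares
D=[([72.175,21.709,99.362,58.929],(191.975,673.174,213.932)),([51.11,.6906,113.2174,66.156],(322.00,436.156,317.509)),([-10.8037,13.6173,107.36,58.8486],(620.1045,-95.1758,238.336)),([-15.273,9.23366,99.5573,71.2314],(629.7988,-148.427,359.282))]
def fk(p,q2,q3,q5):
    r0,z0,L1,L2,psi,T,off=p
    a=np.radians(q2); b=np.radians(q2+q3); c=np.radians(q2+q3+q5)
    r=r0+L1*np.sin(a)+L2*np.sin(b+psi)+T*np.sin(c); z=z0+L1*np.cos(a)+L2*np.cos(b+psi)+T*np.cos(c)
    return r,z
T=300.
def res(x):
    p=list(x[:5])+[T,0]; o=[]
    for q,e in D:
        r,z=fk(p,*q[1:]); rm=np.sqrt(e[0]**2+e[1]**2-23**2); o+=[r-rm,z-e[2]]
    return o
s=least_squares(res,[0,400,500,500,0]); P=list(s.x)+[T,0]
if __name__=="__main__": print(s.x,np.round(s.fun,1))
E
python3 kin.py
```

```text
[-3.42423606e-02  3.49647361e+02  5.50764765e+02  6.05481162e+02
  6.88201874e-02] [-0.   0.  -0.  -0.   0.1 -0.   0.   0. ]
```

Run:
```python
from kin import *
# planar ik tool tilt t (deg; q2+q3+q5=180+t)
def ik(r,z,t=0,T=300.):
    p=P.copy(); p[1]=P[1]-300+T
    r0,z0,L1,L2,psi=p[:5]; c=np.radians(180+t)
    x=r-T*np.sin(c)-r0; y=z-T*np.cos(c)-z0
    d2=x*x+y*y; cb=(d2-L1**2-L2**2)/(2*L1*L2)
    if abs(cb)>1: return None
    k=np.arccos(cb); a=np.arctan2(x,y)-np.arctan2(L2*np.sin(k),L1+L2*np.cos(k))
    q2=np.degrees(a); q3=np.degrees(k-psi); return q2,q3,180+t-q2-q3
print(ik(700-.4,213.9))
for T in (300.,):
  for z in (190,200,220,240,260,300):
    for t in (0,-5,-10,-15,-20,10):
        for r in range(250,600,2):
            q=ik(r,z,t,T)
            if q and -42<q[0] and q[1]<152 and q[2]>18: print(T,z,t,r,np.round(q,1));break
```

```text
(np.float64(21.712563298520532), np.float64(99.36125025918925), np.float64(58.926186442290216))
300.0 190 0 250 [-25.9 147.8  58. ]
300.0 190 -5 250 [-30.6 150.3  55.4]
300.0 190 -10 260 [-33.5 151.8  51.6]
300.0 190 -15 288 [-32.2 151.9  45.2]
300.0 190 -20 318 [-30.  151.9  38.1]
300.0 190 10 250 [-16.9 143.2  63.7]
300.0 200 0 250 [-27.1 147.3  59.8]
300.0 200 -5 250 [-31.9 149.7  57.2]
300.0 200 -10 252 [-36.5 151.9  54.6]
300.0 200 -15 282 [-34.8 151.9  47.9]
300.0 200 -20 312 [-32.7 151.9  40.8]
300.0 200 10 250 [-18.1 142.8  65.3]
300.0 220 0 250 [-29.4 146.2  63.2]
300.0 220 -5 250 [-34.2 148.5  60.7]
300.0 220 -10 250 [-39.3 150.8  58.4]
300.0 220 -15 266 [-40.8 152.   53.9]
300.0 220 -20 298 [-38.3 151.9  46.4]
300.0 220 10 250 [-20.3 141.8  68.6]
300.0 240 0 250 [-31.4 145.   66.4]
300.0 240 -5 250 [-36.2 147.2  64. ]
300.0 240 -10 250 [-41.2 149.4  61.8]
300.0 240 -15 270 [-41.9 150.3  56.6]
300.0 240 -20 292 [-41.8 151.   50.8]
300.0 240 10 250 [-22.4 140.7  71.6]
300.0 260 0 250 [-33.1 143.7  69.5]
300.0 260 -5 250 [-37.9 145.8  67.1]
300.0 260 -10 254 [-42.  147.7  64.3]
300.0 260 -15 278 [-41.8 148.2  58.6]
300.0 260 -20 300 [-41.8 149.   52.8]
300.0 260 10 250 [-24.2 139.6  74.6]
300.0 300 0 250 [-35.9 140.8  75.1]
300.0 300 -5 250 [-40.4 142.8  72.6]
300.0 300 -10 268 [-41.7 143.6  68.1]
300.0 300 -15 292 [-41.7 144.2  62.5]
300.0 300 -20 314 [-41.8 145.   56.8]
300.0 300 10 250 [-27.2 137.   80.2]
```

Run:
```python
from h import *
goal((449.5,336,300),(180,0,86))
```

```text
xyz [-7.738, -10.421, 1.533] ang [0.11, -0.06, -16.98]
```

>>> servo_tool(
  targets=[
    {"xyz": [-7.7,-10.4,0],"angular": [0.1,0,-17],"gripper": 1},
    {"xyz": [-7.7,-10.4,0],"angular": [0.1,0,-17],"gripper": 1},
    {"xyz": [-7.7,-10.4,0],"angular": [0.1,0,-17],"gripper": 1},
    {"xyz": [-7.7,-10.4,0],"angular": [0.1,0,-17],"gripper": 1},
    {"xyz": [-7.7,-10.4,0],"angular": [0.1,0,-17],"gripper": 1},
    {"xyz": [-7.7,-10.4,0],"angular": [0.1,0,-17],"gripper": 1},
    {"xyz": [-7.7,-10.4,0.5],"angular": [0.1,0,-17],"gripper": 1},
    {"xyz": [-7.7,-10.4,1],"angular": [0.1,0,-17],"gripper": 1},
  ],
)

```text
clock: 6.4
ee_pos: [513.4, 165.0, 350.8]
ee_rot: [179.8, -0.2, 41.8]
contact_force: [1.3, -0.4, 0.1]
finger_gap: 91.4
```

Run:
```python
from h import *
goal((449.5,336,300),(180,0,86))
```

```text
xyz [1.652, -4.256, 1.261] ang [0.05, -0.02, -7.37]
```

>>> servo_tool(
  targets=[
    {"xyz": [1.65,-4.26,1.26],"angular": [0,0,-7.37],"gripper": 1},
    {"xyz": [1.65,-4.26,1.26],"angular": [0,0,-7.37],"gripper": 1},
    {"xyz": [1.65,-4.26,1.26],"angular": [0,0,-7.37],"gripper": 1},
    {"xyz": [1.65,-4.26,1.26],"angular": [0,0,-7.37],"gripper": 1},
    {"xyz": [1.65,-4.26,1.26],"angular": [0,0,-7.37],"gripper": 1},
    {"xyz": [1.65,-4.26,1.26],"angular": [0,0,-7.37],"gripper": 1},
    {"xyz": [1.65,-4.26,1.26],"angular": [0,0,-7.37],"gripper": 1},
    {"xyz": [1.65,-4.26,1.26],"angular": [0,0,-7.37],"gripper": 1},
  ],
)

```text
clock: 7.07
ee_pos: [448.9, 336.6, 299.5]
ee_rot: [179.7, -0.0, 86.2]
contact_force: [0.2, 0.3, -0.1]
finger_gap: 91.5
```

Run:
```python
from h import *
snap("wrist","w4")
im,d,m=snap("top","t4"); W=cloud(m,d); crop(im,230,345,130,260,4.5,"pics/t4z.png")
hsv=cv2.cvtColor(im,cv2.COLOR_RGB2HSV).astype(int)
H,Sx=hsv[...,0],hsv[...,1]; vv,uu=np.mgrid[:384,:512]
g=(H>60)&(H<90)&(Sx>80)&(uu>260)&(uu<330)&(vv>160)&(vv<215)&(W[...,2]>190)
C=W[g].mean(0);print(C)
r=((H<6)|(H>174))&(Sx>150)&(uu>270)&(uu<320)&(vv>160)&(vv<215)&(W[...,2]>240); p=W[r].mean(0); print("peg",p,np.degrees(np.arctan2(*(p-C)[:2][::-1])))
b=(H>100)&(H<120)&(Sx>120)&(uu>255)&(uu<310)&(vv>200)&(abs(W[...,2])<40); print("tray",cv2.minAreaRect(W[b][:,:2].astype(np.float32)))
k=(W[...,2]>155)&(W[...,2]<200)&(Sx<90)&(uu>262)&(uu<300)&(vv>205)&(vv<240); Q=W[k]; print("branch",len(Q)); 
rr=(Q-C)[:,:2]; n=np.hypot(*rr.T); sel=n>80; a=np.degrees(np.arctan2(rr[:,1],rr[:,0]))%360; print(np.median(a[sel]),n.max(),a[sel].std())
goal((449.5,336,141),(180,0,86))
```

```text
[ 575.02648022 -130.31734192  219.29167407]
peg [ 628.286344   -149.17430128  266.45160946] -19.496799972071965
tray ((444.865966796875, -94.10700988769531), (130.8096923828125, 120.88640594482422), 73.78101348876953)
branch 78
161.0126303247116 166.44770125940062 1.431717456546278
xyz [-0.001, -0.016, 3.971] ang [0.05, -0.0, -0.01]
```

View pics/t4z.png

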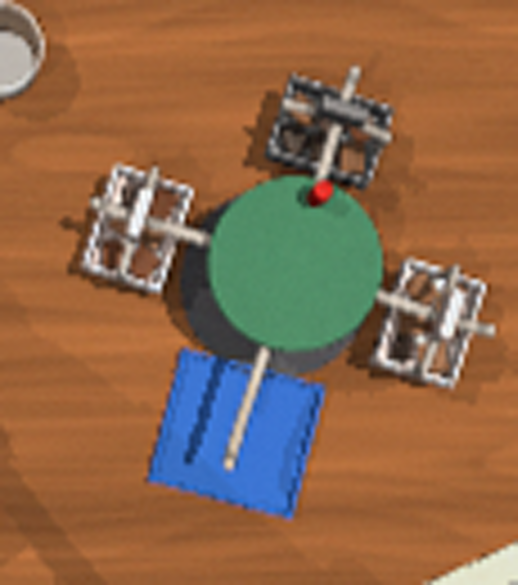

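View pics/w4.png

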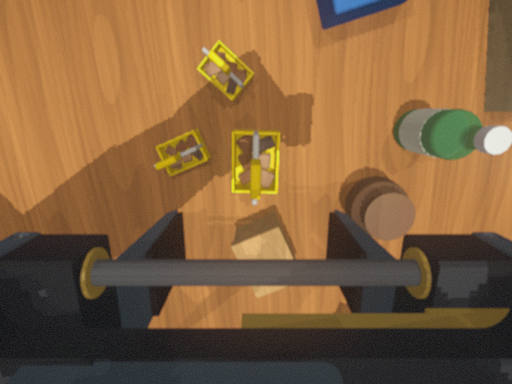

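The branch lies along the tray's middle (tip at (230,463) in the zoom), about 161–162° against the tray's 163–164°. The wrist view shows the basket tab centred at column 255 and square to the jaws. I'll descend and grip.

>>> servo_tool(
  targets=[
    {"xyz": [0,0,1],"angular": [0,0,0],"gripper": 0.6},
    {"xyz": [0,0,2],"angular": [0,0,0],"gripper": 0.6},
    {"xyz": [0,0,3],"angular": [0,0,0],"gripper": 0.6},
    {"xyz": [0,0,3.6],"angular": [0,0,0],"gripper": 0.6},
    {"xyz": [0,0,3.96],"angular": [0,0,0],"gripper": 0.6},
    {"xyz": [0,0,3.96],"angular": [0,0,0],"gripper": 0.6},
    {"xyz": [0,0,3.96],"angular": [0,0,0],"gripper": 0},
    {"xyz": [0,0,3.96],"angular": [0,0,0],"gripper": 0},
  ],
  grip_force=25,
)

```text
clock: 7.83
ee_pos: [450.9, 336.3, 142.7]
ee_rot: [179.6, -0.1, 85.9]
contact_force: [0.4, 0.3, -0.3]
finger_gap: 44.3
```

>>> servo_tool(
  targets=[
    {"xyz": [0,0,0],"angular": [0,0,0],"gripper": 0},
    {"xyz": [0,0,0],"angular": [0,0,0],"gripper": 0},
    {"xyz": [0,0,0],"angular": [0,0,0],"gripper": 0},
    {"xyz": [0,0,0],"angular": [0,0,0],"gripper": 0},
    {"xyz": [0,0,0],"angular": [0,0,0],"gripper": 0},
    {"xyz": [0,0,0],"angular": [0,0,0],"gripper": 0},
    {"xyz": [0,0,0],"angular": [0,0,0],"gripper": 0},
  ],
)

```text
clock: 8.42
ee_pos: [451.1, 336.4, 142.9]
ee_rot: [179.6, -0.1, 85.9]
contact_force: [0.4, 0.0, 3.8]
finger_gap: 12.0
```

Run:
```python
from h import *
s=S();print(s['ee_pos'],s['ee_rot'],s['contact_force'],s['finger_gap'])
im,d,m=snap("side","s5");crop(im,130,290,60,220,3.5,"pics/s5z.png")
```

```text
[451.12218226 336.41398172 142.92594819] [ 1.79599867e+02 -9.08472506e-02  8.58652729e+01] [0.41264756 0.03871519 3.81621399] 11.962334379784995
```

View pics/s5z.png

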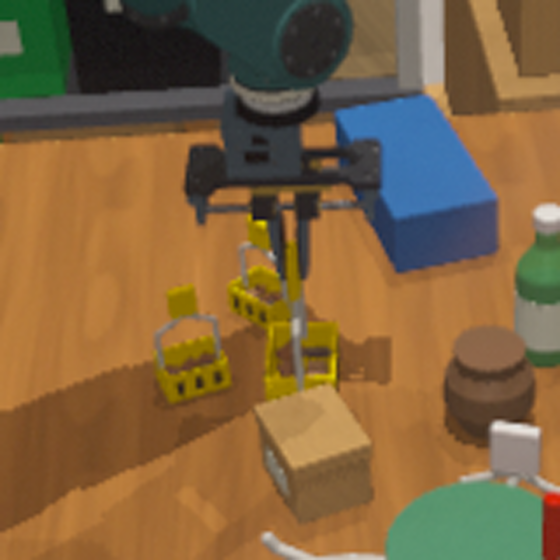

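The tab is gripped, with the gap at 12 mm. Lifting.

>>> servo_tool(
  targets=[
    {"xyz": [0,0,-0.3],"angular": [0,0,0],"gripper": 0},
    {"xyz": [0,0,-0.7],"angular": [0,0,0],"gripper": 0},
    {"xyz": [0,0,-1.2],"angular": [0,0,0],"gripper": 0},
    {"xyz": [0,0,-1.7],"angular": [0,0,0],"gripper": 0},
    {"xyz": [0,0,-2.2],"angular": [0,0,0],"gripper": 0},
    {"xyz": [0,0,-2.6],"angular": [0,0,0],"gripper": 0},
    {"xyz": [0,0,-2.7],"angular": [0,0,0],"gripper": 0},
    {"xyz": [0,0,-2.7],"angular": [0,0,0],"gripper": 0},
  ],
)

```text
clock: 9.13
ee_pos: [450.7, 336.5, 252.2]
ee_rot: [179.5, -0.2, 85.9]
contact_force: [-0.5, -0.3, -3.1]
finger_gap: 11.6
```

Run:
```python
from h import *
s=S();print(s['ee_pos'],s['ee_rot'],s['contact_force'],s['finger_gap'])
goal((385,-71,248),(180,0,72.3))
goal((400,100,248),(180,0,72.3))
```

```text
[450.65250213 336.53739124 252.19961549] [ 1.79514793e+02 -1.58786335e-01  8.58661730e+01] [-0.4509343  -0.29468593 -3.14697805] 11.643910872484934
xyz [-10.28, -0.903, 0.069] ang [0.08, -0.04, 2.26]
xyz [-5.99, -0.837, 0.081] ang [0.08, -0.04, 2.26]
```

>>> servo_tool(
  targets=[
    {"xyz": [-0.25,0,0],"angular": [0.08,0,0.2],"gripper": 0},
    {"xyz": [-0.8,-0.1,0],"angular": [0.08,0,0.5],"gripper": 0},
    {"xyz": [-1.5,-0.2,0],"angular": [0.08,0,0.8],"gripper": 0},
    {"xyz": [-2.2,-0.3,0],"angular": [0.08,0,1.2],"gripper": 0},
    {"xyz": [-2.9,-0.4,0],"angular": [0.08,0,1.6],"gripper": 0},
    {"xyz": [-3.6,-0.5,0],"angular": [0.08,0,2.0],"gripper": 0},
    {"xyz": [-4.3,-0.6,0],"angular": [0.08,0,2.26],"gripper": 0},
    {"xyz": [-5.0,-0.7,0],"angular": [0.08,0,2.26],"gripper": 0},
  ],
)

```text
clock: 9.8
ee_pos: [406.8, 137.3, 250.1]
ee_rot: [-179.8, -0.1, 72.2]
contact_force: [0.8, 0.4, -2.3]
finger_gap: 11.8
```

Run:
```python
from h import *
goal((385,-71,249),(180,0,72.3))
```

```text
xyz [-5.124, 1.077, 0.011] ang [-0.03, -0.02, -0.02]
```

>>> servo_tool(
  targets=[
    {"xyz": [-0.5,0.1,0],"angular": [0,0,0],"gripper": 0},
    {"xyz": [-1.2,0.25,0],"angular": [0,0,0],"gripper": 0},
    {"xyz": [-2.0,0.42,0],"angular": [0,0,0],"gripper": 0},
    {"xyz": [-2.8,0.58,0],"angular": [0,0,0],"gripper": 0},
    {"xyz": [-3.5,0.73,0],"angular": [0,0,0],"gripper": 0},
    {"xyz": [-4.1,0.86,0],"angular": [0,0,0],"gripper": 0},
    {"xyz": [-4.6,0.97,0],"angular": [0,0,0],"gripper": 0},
    {"xyz": [-4.7,1.0,0],"angular": [0,0,0],"gripper": 0},
  ],
)

```text
clock: 10.47
ee_pos: [385.8, -56.2, 248.4]
ee_rot: [-179.7, -0.1, 72.0]
contact_force: [-0.5, -0.8, -3.0]
finger_gap: 11.7
```

Run:
```python
from h import *
s=S();print(s['ee_pos'],s['ee_rot'],s['joint_positions'],s['contact_force'],s['finger_gap'])
goal((385,-71,249),(180,0,72.3))
im,d,m=snap("side","s6");crop(im,150,330,100,290,3,"pics/s6z.png")
im,d,m=snap("wrist","w6")
```

```text
[385.83084925 -56.21964423 248.41003501] [-1.79722239e+02 -1.13793127e-01  7.19772105e+01] [-11.8150496  -11.51640241 131.84089339   0.16540776  59.93944039
   6.12427904] [-0.54417417 -0.844816   -2.99381037] 11.713247621466403
xyz [-0.358, 0.094, -0.016] ang [-0.05, -0.02, -0.05]
```

View pics/s6z.png

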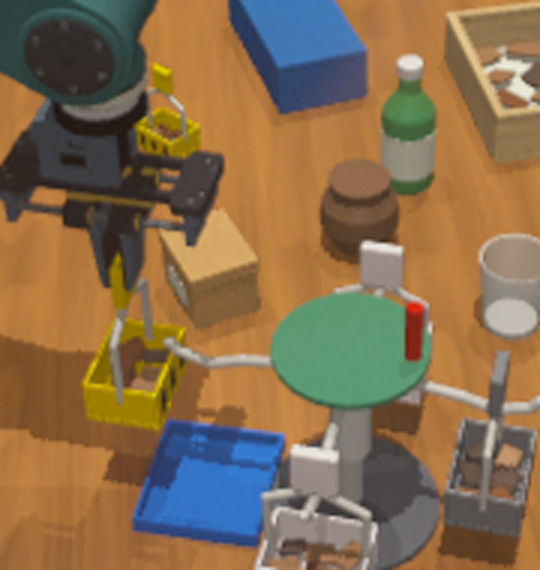

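View pics/w6.png

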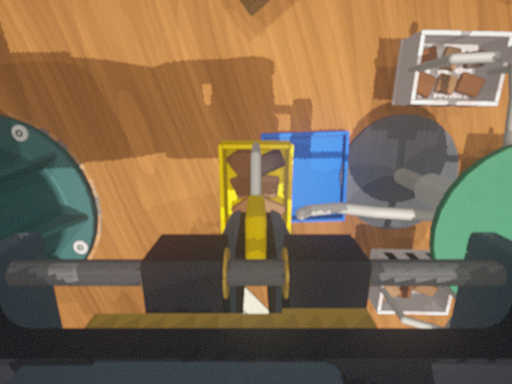

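The side view shows the tip at (170,345) in the zoom, just outside the hanger opening at mid-height. I'll measure the branch line with the wrist and side cameras.

Run:
```python
from h import *
for n,box in (("w6",(296,425,195,228)),("s6",(205,245,205,235)),("t4",(262,300,205,240))):
    im,d,m=load(n+".npz"); W=cloud(m,d); vv,uu=np.mgrid[:384,:512]
    hsv=cv2.cvtColor(im,cv2.COLOR_RGB2HSV).astype(int)
    k=(uu>box[0])&(uu<box[1])&(vv>box[2])&(vv<box[3])&(W[...,2]>155)&(W[...,2]<200)&(hsv[...,1]<90)&(d>0)
    Q=W[k]; 
    A=np.array([575.6,-131.8]); rel=Q[:,:2]-A; u=np.array([-.953,.304]); v=np.array([-.304,-.953])
    t=rel@u; l=rel@v
    print(n,len(Q),"tip t",np.percentile(t,99))
    for a in range(80,175,15):
        s=(t>a)&(t<a+15)
        if s.sum()>3: print(a+7,"lat",l[s].mean().round(1),"z max",np.percentile(Q[s,2],90).round(1))
    # basket tcp
    print("tip",Q[t>np.percentile(t,90)].mean(0))
s=S(); r=np.array(s['ee_pos'])[:2]-A; print("tcp t,l",r@u,r@v)
# tool pitch => eye lateral offset
R=rot(s['ee_rot']).as_matrix(); e=np.array(s['ee_pos'])+R[:,2]*28; print("eye",e)
```

```text
w6 1435 tip t 168.43502300110197
87 lat -6.3 z max 183.0
102 lat -6.6 z max 180.6
117 lat -7.1 z max 176.0
132 lat -7.6 z max 173.4
147 lat -8.0 z max 178.6
162 lat -8.8 z max 189.4
tip [421.86721025 -73.47762336 186.44220016]
s6 122 tip t 164.10791740156625
87 lat -2.7 z max 184.3
102 lat -2.3 z max 181.8
117 lat -2.1 z max 177.6
132 lat -3.1 z max 175.3
147 lat -3.7 z max 180.3
162 lat -3.8 z max 192.2
tip [422.78169515 -79.59885011 186.49593974]
t4 78 tip t 166.63868343934206
87 lat -2.7 z max 186.3
102 lat -3.4 z max 182.2
117 lat -4.1 z max 174.3
132 lat -4.2 z max 177.4
147 lat -5.1 z max 182.2
162 lat -5.2 z max 187.2
tip [422.91008082 -77.56383963 183.22519804]
tcp t,l 203.8295671588121 -16.020448876824958
eye [386.23457425 -54.50915574 220.5780152 ]
```

>>> servo_tool(
  targets=[
    {"xyz": [-0.15,0,0],"angular": [0,0,0],"gripper": 0},
    {"xyz": [-0.3,0.0,0],"angular": [0,0,0],"gripper": 0},
    {"xyz": [-0.3,0.2,0],"angular": [0,0,0],"gripper": 0},
    {"xyz": [-0.3,0.5,0],"angular": [0,0,0],"gripper": 0},
    {"xyz": [-0.3,0.8,0],"angular": [0,0,0],"gripper": 0},
    {"xyz": [-0.3,1.1,0],"angular": [0,0,0],"gripper": 0},
    {"xyz": [-0.3,1.2,0],"angular": [0,0,0],"gripper": 0},
    {"xyz": [-0.3,1.2,0],"angular": [0,0,0],"gripper": 0},
  ],
)

```text
clock: 11.23
ee_pos: [429.3, -81.0, 248.2]
ee_rot: [-179.7, -0.1, 72.0]
contact_force: [0.5, 0.4, -2.5]
finger_gap: 12.3
```

Run:
```python
from h import *
s=S();print(s['ee_pos'],s['ee_rot'],s['contact_force'],s['finger_gap'])
im,d,m=snap("side","s7");crop(im,150,330,100,290,3,"pics/s7z.png")
im,d,m=snap("wrist","w7")
A=np.array([575.6,-131.8]);u=np.array([-.953,.304]); v=np.array([-.304,-.953]); r=np.array(s['ee_pos'])[:2]-A; print("tcp t,l",r@u,r@v)
```

```text
[429.2848203  -81.02975977 248.18530242] [-1.79707931e+02 -1.42236267e-01  7.19953197e+01] [ 0.48570075  0.38911474 -2.51551641] 12.29722366378879
tcp t,l 154.8725192796008 -3.9042243078119023
```

View pics/s7z.png

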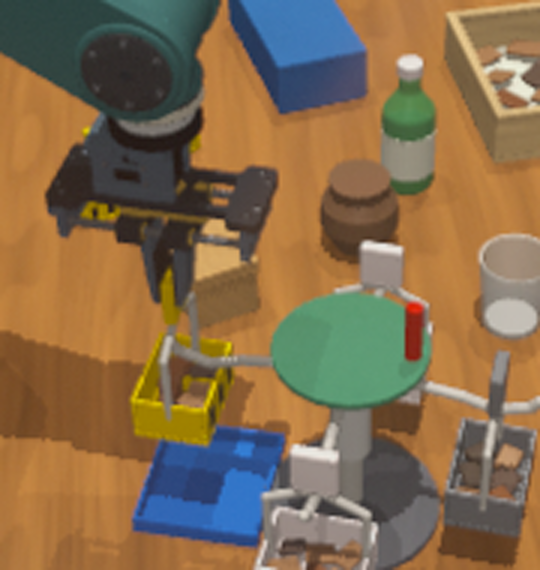

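View pics/w7.png

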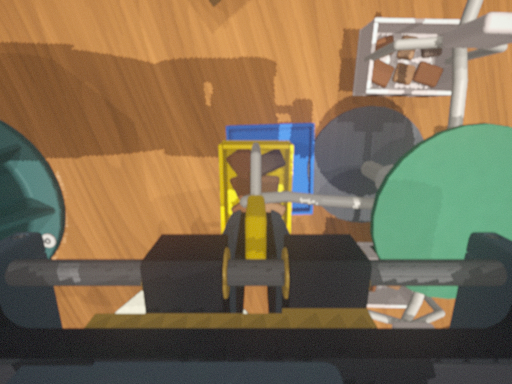

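The tip is through the hanger opening. I'll go 25 mm further in, then lower most of the way.

>>> servo_tool(
  targets=[
    {"xyz": [0,0.25,0],"angular": [0,0,0],"gripper": 0},
    {"xyz": [0,0.5,0],"angular": [0,0,0],"gripper": 0},
    {"xyz": [0,0.6,0],"angular": [0,0,0],"gripper": 0},
    {"xyz": [0,0.6,0.25],"angular": [0,0,0],"gripper": 0},
    {"xyz": [0,0.6,0.5],"angular": [0,0,0],"gripper": 0},
    {"xyz": [0,0.6,0.75],"angular": [0,0,0],"gripper": 0},
    {"xyz": [0,0.6,0.95],"angular": [0,0,0],"gripper": 0},
    {"xyz": [0,0.6,0.95],"angular": [0,0,0],"gripper": 0},
  ],
)

```text
clock: 12.0
ee_pos: [449.3, -87.6, 207.6]
ee_rot: [-179.5, -0.1, 72.0]
contact_force: [-0.8, 0.4, -3.3]
finger_gap: 12.2
```

Run:
```python
from h import *
s=S();print(s['ee_pos'],s['ee_rot'],s['contact_force'],s['finger_gap'])
im,d,m=snap("side","s8");crop(im,150,330,100,290,3,"pics/s8z.png")
A=np.array([575.6,-131.8]);u=np.array([-.953,.304]); v=np.array([-.304,-.953]); r=np.array(s['ee_pos'])[:2]-A; print("tcp t,l",r@u,r@v)
```

```text
[449.30317148 -87.63410406 207.59564554] [-1.79486614e+02 -1.27981906e-01  7.19885979e+01] [-0.81617164  0.44730731 -3.34217617] 12.160957685589706
tcp t,l 133.7873099474 -3.695862958311917
```

View pics/s8z.png

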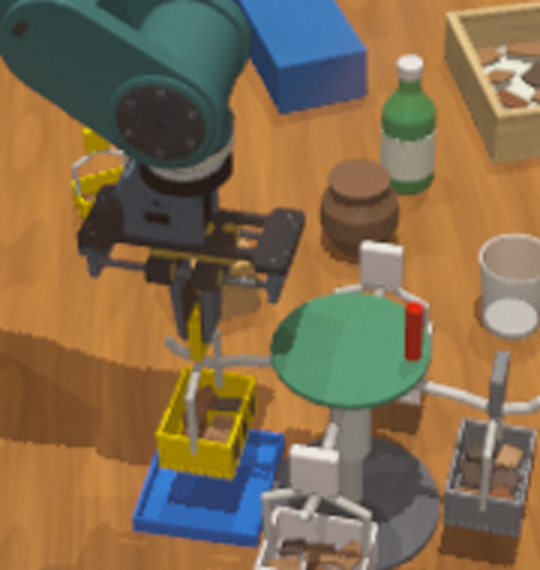

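The crown is about 10 mm above the dip. Lowering slowly.

>>> servo_tool(
  targets=[
    {"xyz": [0,0.05,0.05],"angular": [0,0,0],"gripper": 0},
    {"xyz": [0,0.05,0.1],"angular": [0,0,0],"gripper": 0},
    {"xyz": [0,0.05,0.15],"angular": [0,0,0],"gripper": 0},
    {"xyz": [0,0.05,0.17],"angular": [0,0,0],"gripper": 0},
    {"xyz": [0,0.05,0.17],"angular": [0,0,0],"gripper": 0},
  ],
)

```text
clock: 12.47
ee_pos: [451.6, -88.3, 201.7]
ee_rot: [-179.5, -0.1, 72.0]
contact_force: [-0.4, 0.9, -3.6]
finger_gap: 12.1
```

>>> servo_tool(
  targets=[
    {"xyz": [0,0,0.02],"angular": [0,0,0],"gripper": 0},
    {"xyz": [0,0,0.04],"angular": [0,0,0],"gripper": 0},
    {"xyz": [0,0,0.05],"angular": [0,0,0],"gripper": 0},
    {"xyz": [0,0,0.05],"angular": [0,0,0],"gripper": 0},
  ],
)

```text
clock: 12.8
ee_pos: [452.0, -88.3, 200.2]
ee_rot: [-179.6, -0.1, 72.0]
contact_force: [0.9, 1.4, 3.4]
finger_gap: 11.8
```

The force changed from -3.5 to +3.4 N, so the hanger is resting on the branch. Opening partway.

>>> servo_tool(
  targets=[
    {"xyz": [0,0,0],"angular": [0,0,0],"gripper": 0.15},
    {"xyz": [0,0,0],"angular": [0,0,0],"gripper": 0.25},
    {"xyz": [0,0,0],"angular": [0,0,0],"gripper": 0.35},
    {"xyz": [0,0,0],"angular": [0,0,0],"gripper": 0.4},
    {"xyz": [0,0,0],"angular": [0,0,0],"gripper": 0.4},
  ],
)

```text
clock: 13.22
ee_pos: [452.0, -88.3, 200.1]
ee_rot: [-179.6, -0.1, 72.0]
contact_force: [-0.7, 0.0, -0.0]
finger_gap: 36.1
```

Run:
```python
from h import *
s=S();print(s['ee_pos'],s['ee_rot'],s['contact_force'],s['finger_gap'])
im,d,m=snap("side","s9");crop(im,150,330,100,290,3,"pics/s9z.png")
im,d,m=snap("wrist","w9")
```

```text
[452.01689884 -88.34919352 200.11969173] [-1.79588004e+02 -1.43994705e-01  7.19863122e+01] [-0.66740741  0.03182928 -0.03587872] 36.12427174177508
```

View pics/s9z.png

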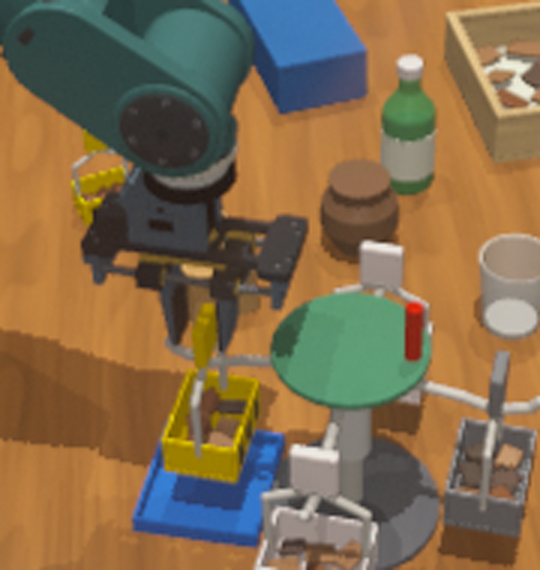

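View pics/w9.png

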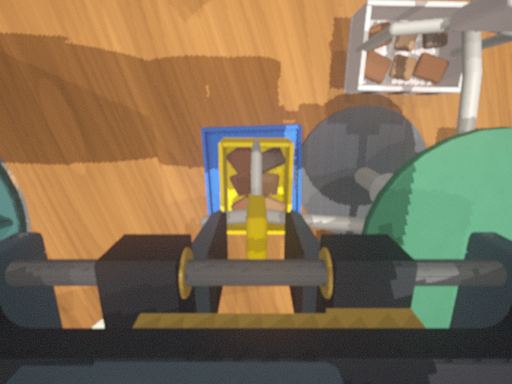

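The basket hangs on the branch and the tab is clear of both fingers. I'll withdraw straight up.

>>> servo_tool(
  targets=[
    {"xyz": [0,0,0],"angular": [0,0,0],"gripper": 0.45},
    {"xyz": [0,0,-0.2],"angular": [0,0,0],"gripper": 0.45},
    {"xyz": [0,0,-0.5],"angular": [0,0,0],"gripper": 0.45},
    {"xyz": [0,0,-1],"angular": [0,0,0],"gripper": 0.45},
    {"xyz": [0,0,-1.7],"angular": [0,0,0],"gripper": 0.45},
    {"xyz": [0,0,-2.5],"angular": [0,0,0],"gripper": 0.45},
    {"xyz": [0,0,-3.3],"angular": [0,0,0],"gripper": 0.45},
    {"xyz": [0,0,-4],"angular": [0,0,0],"gripper": 0.45},
  ],
)

```text
clock: 13.98
ee_pos: [452.9, -89.1, 362.9]
ee_rot: [-179.7, -0.2, 72.0]
contact_force: [-0.7, -0.1, 0.3]
finger_gap: 40.6
```

>>> servo_tool(
  targets=[
    {"xyz": [1,0,-0.3],"angular": [0,0,0],"gripper": 0.45},
    {"xyz": [2,0,-0.3],"angular": [0,0,0],"gripper": 0.45},
    {"xyz": [3,0,-0.3],"angular": [0,0,0],"gripper": 0.45},
    {"xyz": [4,0,-0.3],"angular": [0,0,0],"gripper": 0.45},
    {"xyz": [5,0,-0.3],"angular": [0,0,0],"gripper": 0.45},
    {"xyz": [6,0,-0.3],"angular": [0,0,0],"gripper": 0.45},
    {"xyz": [7,0,-0.3],"angular": [0,0,0],"gripper": 0.45},
    {"xyz": [7,0,-0.3],"angular": [0,0,0],"gripper": 0.45},
  ],
)

```text
clock: 14.65
ee_pos: [540.6, 182.1, 376.1]
ee_rot: [-179.7, -0.2, 72.2]
contact_force: [0.1, -1.4, -0.3]
finger_gap: 41.1
```

Run:
```python
from h import *
s=S();print(s['ee_pos'],s['contact_force'])
im,d,m=snap("side","s10");crop(im,150,330,100,290,3,"pics/s10z.png")
im,d,m=snap("top","t10");crop(im,150,345,130,260,4,"pics/t10z.png")
```

```text
[540.58733708 182.09708236 376.08184292] [ 0.09573946 -1.37388663 -0.25763769]
```

View pics/s10z.png

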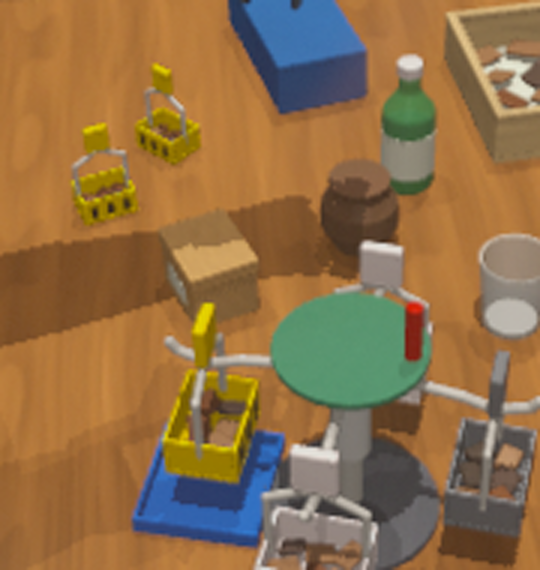

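View pics/t10z.png

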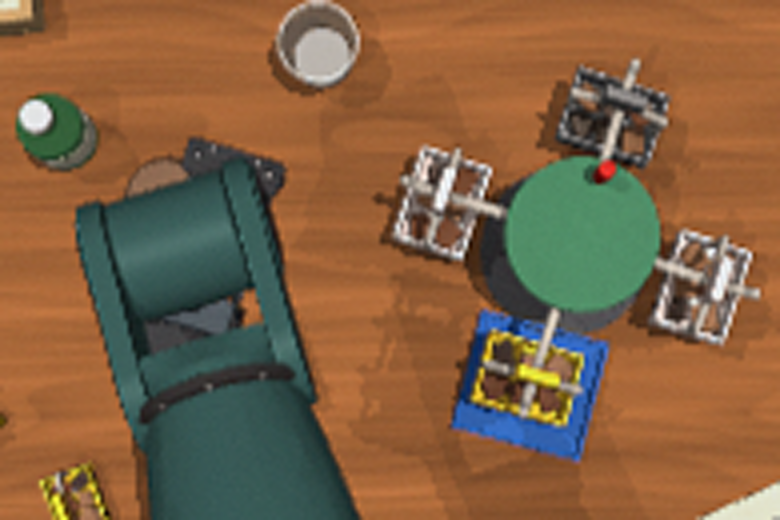

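The basket hangs upright over the tray. I'll wait a little, then check for remaining swing and tilt.

>>> servo_tool(
  targets=[
    {"xyz": [0,0,0],"angular": [0,0,0],"gripper": 0.45},
    {"xyz": [0,0,0],"angular": [0,0,0],"gripper": 0.45},
    {"xyz": [0,0,0],"angular": [0,0,0],"gripper": 0.45},
    {"xyz": [0,0,0],"angular": [0,0,0],"gripper": 0.45},
    {"xyz": [0,0,0],"angular": [0,0,0],"gripper": 0.45},
    {"xyz": [0,0,0],"angular": [0,0,0],"gripper": 0.45},
    {"xyz": [0,0,0],"angular": [0,0,0],"gripper": 0.45},
    {"xyz": [0,0,0],"angular": [0,0,0],"gripper": 0.45},
  ],
)

```text
clock: 15.42
ee_pos: [539.4, 178.1, 375.8]
ee_rot: [-179.6, -0.1, 72.1]
contact_force: [0.6, -0.1, -0.1]
finger_gap: 41.3
```

>>> servo_tool(
  targets=[
    {"xyz": [0,0,0],"angular": [0,0,0],"gripper": 0.45},
    {"xyz": [0,0,0],"angular": [0,0,0],"gripper": 0.45},
    {"xyz": [0,0,0],"angular": [0,0,0],"gripper": 0.45},
    {"xyz": [0,0,0],"angular": [0,0,0],"gripper": 0.45},
    {"xyz": [0,0,0],"angular": [0,0,0],"gripper": 0.45},
    {"xyz": [0,0,0],"angular": [0,0,0],"gripper": 0.45},
    {"xyz": [0,0,0],"angular": [0,0,0],"gripper": 0.45},
    {"xyz": [0,0,0],"angular": [0,0,0],"gripper": 0.45},
  ],
)

```text
clock: 16.08
ee_pos: [539.4, 178.1, 375.8]
ee_rot: [-179.6, -0.1, 72.1]
contact_force: [0.7, -1.1, -0.5]
finger_gap: 41.3
```

Run:
```python
from h import *
prev=None
for i in range(4):
    im,d,m=imaging.get_image("side")
    c=im[180:265,190:245].astype(int)
    if prev is not None: print("diff",abs(c-prev).mean().round(2))
    prev=c
a=np.load("s10.npz",allow_pickle=True)['im'][180:265,190:245].astype(int); print("vs s10",abs(a-prev).mean().round(2))
m=imaging.camera_model("top"); im,d=imaging.get_image("top"); W=cloud(m,d)
hsv=cv2.cvtColor(im,cv2.COLOR_RGB2HSV).astype(int); vv,uu=np.mgrid[:384,:512]
y=(hsv[...,0]>20)&(hsv[...,0]<36)&(hsv[...,1]>110)&(uu>262)&(uu<300)&(vv>205)&(vv<245)
tab=W[y&(W[...,2]>180)]; rim=W[y&(W[...,2]>80)&(W[...,2]<125)]
print("tab",tab.mean(0),"rim",cv2.minAreaRect(rim[:,:2].astype(np.float32)),np.median(rim[:,2]))
# rim plane tilt
Q=np.c_[rim[:,:2]-rim[:,:2].mean(0),np.ones(len(rim))]; print("tilt",np.linalg.lstsq(Q,rim[:,2],rcond=None)[0])
```

```text
Traceback (most recent call last):
ValueError: not enough values to unpack (expected 3, got 2)
```

Run:
```python
from h import *
prev=None
for i in range(4):
    im,d=imaging.get_image("side")
    c=im[180:265,190:245].astype(int)
    if prev is not None: print("diff",abs(c-prev).mean().round(2))
    prev=c
a=np.load("s10.npz",allow_pickle=True)['im'][180:265,190:245].astype(int); print("vs s10",abs(a-prev).mean().round(2))
m=imaging.camera_model("top"); im,d=imaging.get_image("top"); W=cloud(m,d)
hsv=cv2.cvtColor(im,cv2.COLOR_RGB2HSV).astype(int); vv,uu=np.mgrid[:384,:512]
y=(hsv[...,0]>20)&(hsv[...,0]<36)&(hsv[...,1]>110)&(uu>262)&(uu<300)&(vv>205)&(vv<245)
tab=W[y&(W[...,2]>180)]; rim=W[y&(W[...,2]>80)&(W[...,2]<125)]
print("tab",tab.mean(0),"rim",cv2.minAreaRect(rim[:,:2].astype(np.float32)),np.median(rim[:,2]))
Q=np.c_[rim[:,:2]-rim[:,:2].mean(0),np.ones(len(rim))]; print("tilt",np.linalg.lstsq(Q,rim[:,2],rcond=None)[0])
```

```text
diff 0.77
diff 0.75
diff 0.75
vs s10 1.39
tab [451.61987776 -88.32846236 218.66628973] rim ((451.4795837402344, -86.21906280517578), (92.3254623413086, 69.37950134277344), 72.65180969238281) 101.41184567427047
tilt [5.40544053e-03 4.11577547e-02 9.95796672e+01]
```

The basket is at rest (only image noise between frames), with the tab over the rim centre to 2 mm over about 118 mm of height. The underside is about 55 mm up. Handing in.

```bash
python3 -c "
from plant import order; print(order.sign_off())"
```

```text
the job is handed in; nothing more can be done
None
```

The yellow basket now hangs upright and at rest on the empty branch above the drip tray. I handed the job in at about 16 s of the 67 s allowed. Hand-in reports no verdict, so the results below are my own measurements.

- **Tree:** I gripped the red peg and turned the tree about 57° clockwise. The empty branch then stood at about 161–162°, against 163–164° for the tray's middle line. That puts the seat roughly 5 mm off the line.
- **Basket:** I gripped the largest yellow basket by its tab and brought the hanger over the branch tip from outside. I then lowered it about 50 mm onto the dip and let go. The wrist force changed from -3.6 to +3.4 N at touchdown, so the load on the branch was about 7 N.
- **Last checks:**
    - The tab is within about 2 mm of the rim's centre.
    - The rim is about 100 mm up, so the underside is about 55 mm above the table.
    - Successive side pictures showed no movement.
    - The gripper is clear of everything.
    - I did not measure the other things on the table again. They looked unmoved in the side and top pictures taken after release, but the brush was outside those pictures.
- **Disagreements:** The cameras disagreed by 3–5 mm on the branch's sideways position, so I aimed in between and the roof-shaped hanger took up the rest. The tip measured 164–168 mm from the axis instead of the stated 172 mm.

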